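# Press the bread stamps home in their case

## Task

Pack two of the wooden bread stamps away (the wide round one has no place in this case): press the small round stamp into the round cutout of the case on the counter, and the stamp with the straight bar handle into the rectangular cutout. Push each one down, upright, until its foot rests on the floor of its cutout, then let go..

Things in the scene. Friction and masses are not known exactly. Their poses are not given: they have to be found in the camera images.
- round_stamp: Small round beech stamp, upright on the counter, about 0.1 kg. Foot 56 mm across, 30 mm high, its lowest 14 mm tapering to 42 mm; thin neck; grip it by the cylindrical knob, 30 mm across, 44 to 72 mm above the underside. Origin: centre of the underside, z up. Not the wide look-alike (foot 86, knob 36, same height). Any two stamps' axes are 100 mm or more apart.
- bar_stamp: Oblong beech stamp, upright on the counter, about 0.13 kg. Rectangular foot 90 mm (x) by 40 mm (y), 30 mm high, its lowest 14 mm tapering to 76 by 26; small neck; straight bar handle 70 mm long (x), 24 mm wide (y), 44 to 72 mm above the underside: grip it across the 24 mm. Origin: centre of the underside, z up. Goes in either way round.
- round_cutout (a point): Floor centre of the round cutout, 72 mm wide, 28 deep, at the -y end of the grey insert of a bamboo-framed case, 156 (x) by 246 mm (y), fixed; floor 8, insert top 36, frame top 40 mm above the counter. z up, x, y along the case. Sprung cork pads at its +x and -x sides, 53 mm apart near the mouth: a stamp just set in stops about 12 mm short; a push of some 5 to 20 N seats it.
- bar_cutout (a point): Floor centre of the rectangular cutout at the +y end of the same case, 110 mm from the round one: 106 mm along x, 56 mm along y, 28 mm deep, floor 8 mm above the counter. z up, x along its long side. Sprung cork pads at its +y and -y sides, 37 mm apart near the mouth: it needs the same push, and the pads then hold the stamp.
Things that resemble listed ones, but are neither listed nor needed, are in the scene too. What is shaped like the round_stamp but blue or purple is not meant. What is shaped like the bar_stamp but green is not meant.

How it is judged:
By the outcome, as a careful person would: the job done as asked, in the order asked, and still so for the second after the job is handed in, with the robot touching nothing.
It also fails if it takes over 53 s, if anything falls off the work surface, if the arm or the gripper's body presses on something with over 40 N, if the wrist force passes 120 N, or if a joint passes its speed limit or range.

## Robot

A 6-joint arm with a two-finger parallel gripper is mounted at the origin on the work surface. World frame = base frame: x ahead of the robot, y to its left, z up, the work surface at z = 0. Lengths are in m, angles in degrees, forces in N, time in s.
With the tool pointing down it reaches from about 0.4 to 0.825 m from the base axis. Payload 7 kg.
Tool frame: the origin (TCP) lies on the centre line of the jaws, within the pads' length; the fingertips stand 22 mm ahead of it and the grasp point (between the pads) lies 3 mm ahead of it; z points along the fingers, y is the line along which they close (so a half turn about z gives the same grasp; the last joint's range is limited). The gripper opens to 88 mm and grips with 3 to 60 N. Pads are 19 mm wide; open, the fingers measure 130 mm over their backs; the gripper's body (78 mm by 193 mm) begins 47 mm behind the grasp point.
Start: joints at [-54.597, 20.546, 0.682, 0, -70.136, -16.507], TCP at [0.219, -0.639, 0.249] pointing down, gripper open.
Joint ranges: [-176.03, 176.03], [-82.01, 121.73], [-58.28, 71.71], [-173.87, 95.51], [-174.79, -0.11], [-173.66, 173.66]. Speed limits (degrees/s): [136.94, 136.94, 172.46, 180, 180, 180].

## Interface

Orientations are given as [roll, pitch, yaw] about the fixed x, y, z axes, in that order (R = Rz(yaw) Ry(pitch) Rx(roll)).
In Python, from plant import get_state, cams, r gives the robot as it stands.
- The arm moves only by the tool apply_moves, never from a script. Its argument "targets" is a list of rows, each an object with "dp": the shift along the world's x, y, z in m, a list of three; "yaw": the turn about the world's z in degrees. In form: [{"dp": [x, y, z], "yaw": yaw}, ...]. A call has 1 to 20 rows; each row is the pose to reach, as a shift and turn from the pose commanded when the call began; what a row does not reach only later rows make up. A row lasts 1/12 s, in which the tool goes at most 41.7 mm and 7.16 degrees, less where a joint would pass 70% of its speed; a pose out of reach is approached as far as the arm can. A call with a gripper value outside its range is refused whole. "grip" is the gripper command: -1 is fully open, 1 is shut, values between are in proportion, set as the call begins (left out, the last holds). The fingers move at their own pace and stop on an object; "squeeze" is the grip in N (left out, the last holds). Time passes only in rows, so rows that repeat a pose let the fingers close. It gives the time, the measured TCP pose, the force, the opening and the grip force at its end, in the units of the state.
- get_state(): the state, without advancing time (a new reading comes with each control period).
- cams.capture(name): name is "scene" or "top" or "wrist"; returns a dict with "image" (384x512x3 uint8, red, green, blue), "range_z" (384x512 float32, m along the optical axis (not along the pixel's ray), 0 where there is no reading), "fx", "fy", "cx", "cy" (pixels), "R" (3x3) and "t" (3): a world point X has camera coordinates R X + t; the wrist camera has in their place "T_tool_cam" (4x4, takes a point from camera to tool coordinates, whose origin is the TCP and whose axes are the flange's). Camera axes: x right, y down, z forward; pixel columns grow to the right and rows downward; lengths in m; the calibration is good to about 2 mm. The wrist camera is an equidistant fisheye: a pixel r from the principal point sees the ray r / f radians off the axis. A picture is of the moment at which its call begins: read the wrist's pose just before it.
- r.close_job(): hands the job in; it is judged then, once.
The state is a dict: "time_s": time; "joints": joint angles; "qd": joint speeds; "joint_torque": joint torques, N m; "tcp_pos": TCP position; "eef_rot": TCP orientation; "contact_force": force on the tool from outside, world axes, zero at the start; "moment": the same for the moment, N m; "gripper_width": finger opening in m; "gripper_force": force on a finger pad.
Only numpy, scipy, OpenCV 4.12 (cv2) and the standard library are available. Lean on these libraries where they do the work, as an engineer would, in place of code of your own. Each camera call takes 0.05 s, during which the arm holds its last target. There are 200 camera calls.

## Working session

There is one attempt and no reset: what is moved stays moved. The work goes in short steps, Python scripts to look and compute and a tool call to move; the robot and the scene stay as the last step left them, time stands still between calls to the robot, and variables do not carry over. Pictures are saved under pics/ and viewed, at most 10 in all, crops included, and the job is handed in when it is done.

Besides the shell and the picture viewer there is one more tool, called after "Request:" as name(argument=value, ...), one argument or row to a line, values as JSON. apply_moves: Moves the arm, as the interface text tells. Its arguments: {"type":"object","properties":{"targets":{"type":"array","items":{"type":"object","properties":{"dp":{"type":"array","items":{"type":"number"}},"yaw":{"type":"number"}}}},"grip":{"type":"number"},"squeeze":{"type":"number"}},"required":["targets"]}

```bash
mkdir -p pics; ls
cat > h.py <<'E'
import numpy as np, cv2, pickle
from plant import get_state, cams, r
def cap(n):
    s=get_state(); c=cams.capture(n); pickle.dump((s,c),open(f'pics/{n}.pkl','wb')); return s,c
def load(n): return pickle.load(open(f'pics/{n}.pkl','rb'))
def cloud(c):
    v,u=np.mgrid[0:384,0:512]; z=c['range_z']
    P=np.stack([(u-c['cx'])/c['fx']*z,(v-c['cy'])/c['fy']*z,z],-1)
    W=(P-np.array(c['t']))@np.array(c['R']); W[z==0]=np.nan; return W
E
python3 - <<'E'
from h import *
ims=[]
for n in('top','scene'):
    s,c=cap(n); cv2.imwrite(f'pics/{n}.png',cv2.resize(c['image'][:,:,::-1],(800,600))); print(c['fx'],c['R'],c['t'])
print(s)
E
```

```text
pics
387.16819855589813 [[-0.0070135  -0.99991092 -0.01135638]
 [-0.99718266  0.00784163 -0.07460061]
 [ 0.07468302  0.01080118 -0.99714883]] [-0.05801153  0.4994239   0.85952455]
380.2527176491043 [[ 0.7788207   0.62721111  0.00667363]
 [ 0.52112815 -0.64110072 -0.56339623]
 [-0.3490899   0.44226247 -0.82615988]] [-0.3529737  -0.25208275  1.2946739 ]
{'time_s': 0.05, 'joints': array([-5.45988200e+01,  2.05911766e+01,  6.35423150e-01, -1.91372978e-02,
       -7.01355454e+01, -1.65073509e+01]), 'qd': array([-0.13349544, -0.08872621,  0.10907841, -0.01306344, -0.02366124,
       -0.02764976]), 'joint_torque': array([-2.31904472e-03, -5.84672964e+01,  2.94056010e+01,  7.02602595e+00,
        1.02094514e-02, -6.65997732e-05]), 'tcp_pos': array([ 0.21841629, -0.63822549,  0.24764119]), 'eef_rot': array([ 1.79907352e+02, -8.69498267e-03, -1.61112681e+02]), 'contact_force': array([ 0.53127826,  0.25422622, -0.58731841]), 'moment': array([ 0.00999252,  0.00576783, -0.04619919]), 'gripper_force': 0.0, 'gripper_width': 0.08777202170466485}
```

View pics/top.png

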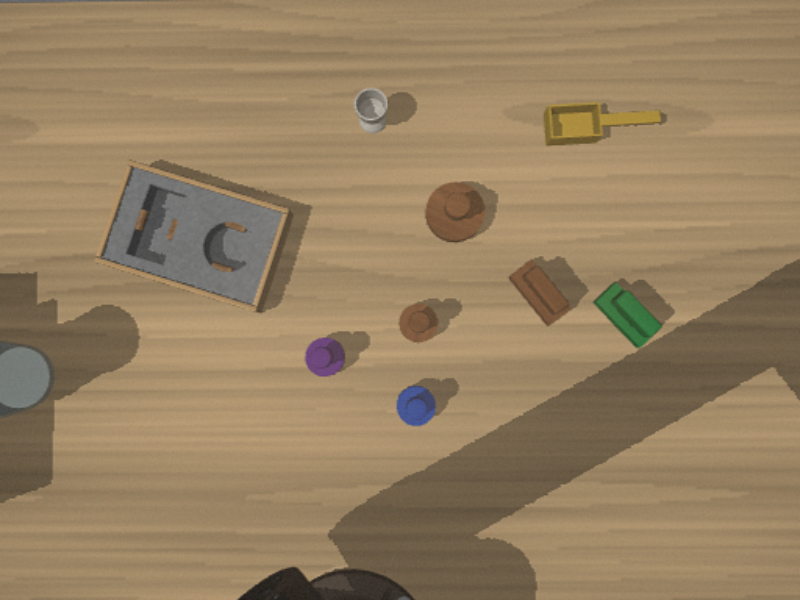

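View pics/scene.png

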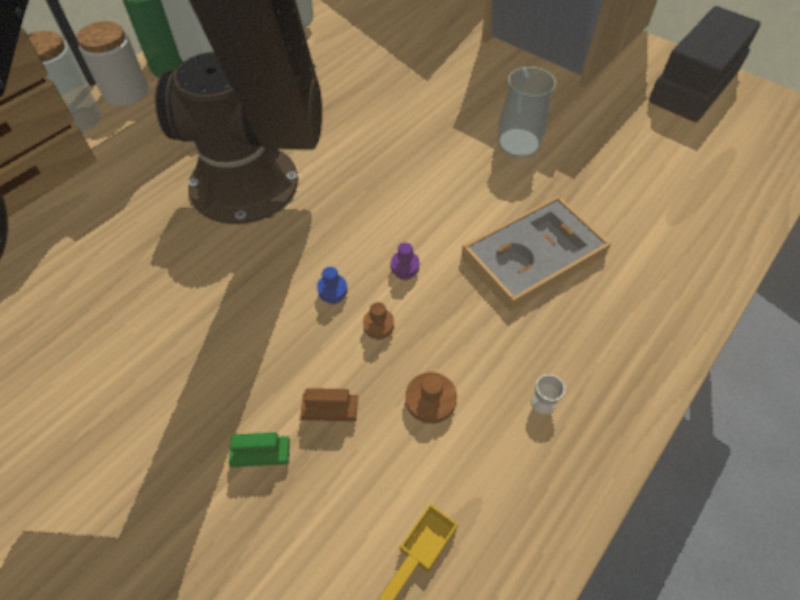

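In the top picture (800x600), the round candidates are small brown (419,322), wide brown (456,211), purple (325,357) and blue (416,406). The bar candidates are brown (539,292) and green (628,314). I choose the small brown one at (419,322) and the brown bar at (539,292). The case is at (195,235), with its rectangular cutout on the left and its round one on the right.

```bash
cat > m.py <<'E'
from h import *
for n,pts in (('top',[(419,322),(456,211),(539,292),(195,235)]),('scene',[(378,320),(431,395),(330,402),(537,250)])):
    s,c=load(n); W=cloud(c)
    for k,(u,v) in zip(('round','wide','bar','case'),pts):
        q=W[int(v*.64),int(u*.64)]
        d=np.hypot(*(W[...,:2]-q[:2]).transpose(2,0,1)); 
        if k!='case':
            print(n,k,q.round(3))
            for lo,hi in((.067,.08),(.024,.034)):
                p=W[(d<.075)&(W[...,2]>lo)&(W[...,2]<hi)]
                if len(p)<5: continue
                R=cv2.minAreaRect((p[:,:2]*1000).astype(np.float32)); print('  ',lo,len(p),np.round(R[0],1),np.round(R[1],1),round(R[2],1),'z',np.median(p[:,2]).round(4), 'circ',np.round(cv2.minEnclosingCircle((p[:,:2]*1000).astype(np.float32)),1) if 0 else '')
        else:
            m=((d<.2)&(W[...,2]>.029)&(W[...,2]<.05)).astype(np.uint8)
            nl,L,st,ce=cv2.connectedComponentsWithStats(m); i=1+np.argmax(st[1:,4]); p=W[L==i]
            R=cv2.minAreaRect((p[:,:2]*1000).astype(np.float32)); print(n,'case',len(p),np.round(R[0],1),np.round(R[1],1),round(R[2],2),np.median(p[:,2]).round(4))
            print((cv2.boxPoints(R)).round(0).tolist())
            ins=p[(np.abs(p[:,2]-np.median(p[:,2]))<.003)]
            tb=W[(d>.25)&(d<.3)]; print('table z',np.nanmedian(tb[:,2]))
s,c=load('top'); im=c['image'][:,:,::-1]
a=cv2.resize(im[95:205,55:195],None,fx=4,fy=4,interpolation=2); b=cv2.resize(im[150:235,235:385],None,fx=4,fy=4,interpolation=2)
o=np.zeros((440,1160,3),np.uint8)
cv2.imwrite('pics/case.png',a); cv2.imwrite('pics/st.png',b)
E
python3 m.py
```

```text
top round [ 0.468 -0.1    0.07 ]
   0.067 147 [469.4 -99.9] [25.7 27.8] 89.5 z 0.0704 circ 
   0.024 327 [ 470.1 -100.2] [51.4 53.8] 89.5 z 0.0292 circ 
top wide [ 0.62  -0.151  0.074]
   0.067 207 [ 630.8 -155.4] [33.8 33.4] 62.6 z 0.0708 circ 
   0.024 875 [ 630.4 -156.2] [83.9 83.5] 89.3 z 0.0293 circ 
top bar [ 0.51  -0.262  0.07 ]
   0.067 356 [ 512.1 -275. ] [69.6 24.4] 37.3 z 0.0709 circ 
   0.024 333 [ 512.1 -275. ] [90.2 40.3] 37.6 z 0.0289 circ 
top case 5882 [598.2 224.2] [248.  156.5] 72.36 0.0353
[[486.0, 130.0], [635.0, 82.0], [710.0, 319.0], [561.0, 366.0]]
table z -0.0009463871241429445
scene round [ 0.479 -0.11   0.059]
   0.067 78 [ 471.  -100.3] [27.2 27. ] 40.8 z 0.0707 circ 
   0.024 184 [ 473.1 -102.6] [53.3 49.7] 40.6 z 0.0293 circ 
scene wide [ 0.64  -0.17   0.071]
   0.067 142 [ 631.8 -156.4] [33.9 33.2] 79.2 z 0.0714 circ 
   0.024 617 [ 631.1 -155.6] [85.5 84.5] 4.1 z 0.0293 circ 
scene bar [ 0.526 -0.278  0.07 ]
   0.067 251 [ 513.5 -275.6] [69.3 24.1] 39.3 z 0.0712 circ 
   0.024 289 [ 512.9 -274.8] [89.8 41.4] 37.7 z 0.0293 circ 
scene case 2699 [599.5 224.3] [250.  157.9] 72.3 0.0354
[[486.0, 129.0], [637.0, 81.0], [713.0, 319.0], [562.0, 367.0]]
table z -0.000635308788405973
```

View pics/case.png

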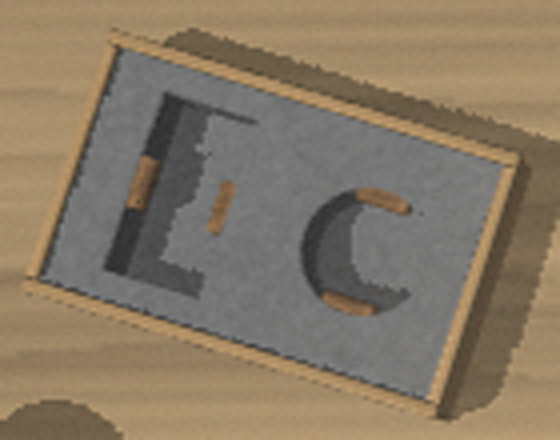

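View pics/st.png

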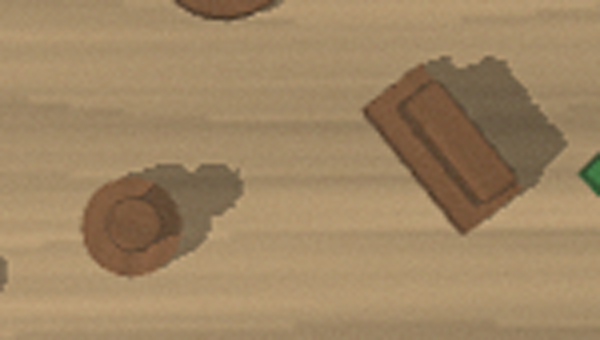

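The crops confirm that the small brown round stamp and the brown bar stamp are the right ones. In the case, the rectangular cutout is on the left (+y end) and the round one on the right, each with a pair of cork pads.

Run:
```python
from h import *
c0=np.array([.5985,.2243]); a=np.radians(-17.65); ex=np.array([np.cos(a),np.sin(a)]); ey=np.array([-ex[1],ex[0]])
for n in('top','scene'):
    s,c=load(n); W=cloud(c); q=W[...,:2]-c0; X=q@ex*1000; Y=q@ey*1000; Z=W[...,2]*1000
    low=(Z<25)&(abs(X)<70)&(abs(Y)<115)
    for k,m in(('bar',low&(Y>20)),('rnd',low&(Y<10))):
        print(n,k,m.sum(),np.percentile(X[m],[1,50,99]).round(1),np.percentile(Y[m],[1,50,99]).round(1))
    # cork pads by colour inside insert
    hsv=cv2.cvtColor(c['image'],cv2.COLOR_RGB2HSV); m=((hsv[...,1]>80)&(abs(X)<66)&(abs(Y)<112)).astype(np.uint8)
    nl,L,st,ce=cv2.connectedComponentsWithStats(m)
    for i in range(1,nl):
        if st[i,4]>8: print('  pad',st[i,4],X[L==i].mean().round(1),Y[L==i].mean().round(1),Z[L==i].mean().round(1))
    for g in (-55,55): print(g,(c0+ey*g/1000).round(4))
s,c=load('top');W=cloud(c); t=W[(W[...,2]>.1)&(W[...,1]>.3)]; print('tall',np.nanmin(t,0),np.nanmax(t,0))
```

```text
top bar 952 [-52.1   0.2  52.6] [38.4 64.9 83.8]
top rnd 635 [-25.9   1.3  28.1] [-81.1 -47.7 -19.4]
  pad 67 -0.7 77.8 34.1
  pad 44 -0.5 31.1 34.2
  pad 50 29.9 -54.9 33.8
  pad 46 -31.9 -55.5 34.5
-55 [0.5818 0.1719]
55 [0.6152 0.2767]
scene bar 360 [-54.1  -9.4  42.4] [44.9 71.1 85.7]
scene rnd 267 [-36.5 -10.5  15.4] [-72.5 -41.6 -17.5]
  pad 36 2.0 78.8 33.7
  pad 13 -5.3 43.2 21.8
  pad 29 -30.3 -53.0 33.1
  pad 15 30.2 -50.6 32.4
-55 [0.5818 0.1719]
55 [0.6152 0.2767]
tall [0.36070729 0.43448691 0.10005096] [0.43199331 0.45298351 0.12223666]
```

Request:
apply_moves(
  targets=[
    {"dp": [0.03, 0.035, 0], "yaw": 0},
    {"dp": [0.06, 0.07, 0], "yaw": 0},
    {"dp": [0.08, 0.11, 0], "yaw": 0},
    {"dp": [0.1, 0.15, 0], "yaw": 0},
    {"dp": [0.12, 0.19, 0], "yaw": 0},
    {"dp": [0.14, 0.23, 0], "yaw": 0},
    {"dp": [0.155, 0.27, 0], "yaw": 0},
    {"dp": [0.17, 0.31, 0], "yaw": 0},
    {"dp": [0.185, 0.35, 0], "yaw": 0},
    {"dp": [0.2, 0.39, 0], "yaw": 0},
    {"dp": [0.215, 0.43, 0], "yaw": 0},
    {"dp": [0.23, 0.47, 0], "yaw": 0},
    {"dp": [0.24, 0.5, 0], "yaw": 0},
    {"dp": [0.25, 0.539, -0.01], "yaw": 0},
    {"dp": [0.251, 0.539, -0.05], "yaw": 0},
    {"dp": [0.251, 0.539, -0.09], "yaw": 0},
    {"dp": [0.251, 0.539, -0.12], "yaw": 0},
    {"dp": [0.251, 0.539, -0.12], "yaw": 0},
    {"dp": [0.251, 0.539, -0.12], "yaw": 0},
  ],
  grip=-1,
)

```text
time_s: 1.68
tcp_pos: [0.4686, -0.0998, 0.1278]
eef_rot: [180.0, -0.2, -161.1]
contact_force: [-0.1, 0.8, 0.5]
gripper_width: 0.0877
gripper_force: 0.0
```

Request:
apply_moves(
  targets=[
    {"dp": [0.0015, 0, -0.02], "yaw": 0},
    {"dp": [0.0015, 0, -0.045], "yaw": 0},
    {"dp": [0.0015, 0, -0.065], "yaw": 0},
    {"dp": [0.0015, 0, -0.065], "yaw": 0},
    {"dp": [0.0015, 0, -0.065], "yaw": 0},
  ],
)

```text
time_s: 2.1
tcp_pos: [0.472, -0.1, 0.0651]
eef_rot: [-180.0, 0.0, -161.1]
contact_force: [0.6, 0.7, 0.8]
gripper_width: 0.0874
gripper_force: 0.0
```

Request:
apply_moves(
  targets=[
    {"dp": [0, 0, 0], "yaw": 0},
    {"dp": [0, 0, 0], "yaw": 0},
    {"dp": [0, 0, 0], "yaw": 0},
    {"dp": [0, 0, 0], "yaw": 0},
    {"dp": [0, 0, 0], "yaw": 0},
    {"dp": [0, 0, 0], "yaw": 0},
    {"dp": [0, 0, 0], "yaw": 0},
    {"dp": [0, 0, 0], "yaw": 0},
  ],
  grip=1,
  squeeze=40,
)

```text
time_s: 2.77
tcp_pos: [0.471, -0.0996, 0.0636]
eef_rot: [180.0, -0.0, -161.1]
contact_force: [-0.2, -0.3, 0.1]
gripper_width: 0.0397
gripper_force: 0.0
```

Request:
apply_moves(
  targets=[
    {"dp": [0, 0, 0], "yaw": 0},
    {"dp": [0, 0, 0], "yaw": 0},
    {"dp": [0, 0, 0], "yaw": 0},
    {"dp": [0, 0, 0], "yaw": 0},
    {"dp": [0, 0, 0], "yaw": 0},
  ],
)

```text
time_s: 3.18
tcp_pos: [0.471, -0.0996, 0.0635]
eef_rot: [180.0, -0.0, -161.1]
contact_force: [0.8, 0.4, -0.5]
gripper_width: 0.0291
gripper_force: 40.0
```

Request:
apply_moves(
  targets=[
    {"dp": [0, 0, 0.015], "yaw": 0},
    {"dp": [0, 0, 0.04], "yaw": 0},
    {"dp": [0, 0, 0.07], "yaw": 0},
    {"dp": [0, 0, 0.08], "yaw": 0},
    {"dp": [0, 0, 0.08], "yaw": 0},
  ],
)

```text
time_s: 3.6
tcp_pos: [0.4729, -0.0995, 0.1465]
eef_rot: [-179.9, 0.3, -161.1]
contact_force: [-0.4, -0.8, -1.8]
gripper_width: 0.0292
gripper_force: 40.0
```

Request:
apply_moves(
  targets=[
    {"dp": [0.01, 0.025, 0.01], "yaw": 0},
    {"dp": [0.024, 0.06, 0.01], "yaw": 0},
    {"dp": [0.039, 0.097, 0.01], "yaw": 0},
    {"dp": [0.054, 0.133, 0.01], "yaw": 0},
    {"dp": [0.069, 0.17, 0.01], "yaw": 0},
    {"dp": [0.084, 0.207, 0.01], "yaw": 0},
    {"dp": [0.097, 0.24, 0.01], "yaw": 0},
    {"dp": [0.106, 0.262, 0.0], "yaw": 0},
    {"dp": [0.1105, 0.272, -0.01], "yaw": 0},
    {"dp": [0.1105, 0.272, -0.02], "yaw": 0},
    {"dp": [0.1105, 0.272, -0.02], "yaw": 0},
    {"dp": [0.1105, 0.272, -0.02], "yaw": 0},
  ],
)

```text
time_s: 4.6
tcp_pos: [0.5804, 0.171, 0.1221]
eef_rot: [-180.0, -0.2, -161.1]
contact_force: [-0.2, -0.2, -0.2]
gripper_width: 0.0295
gripper_force: 40.0
```

Run:
```python
from h import *
c0=np.array([.5985,.2243]); a=np.radians(-17.65); ex=np.array([np.cos(a),np.sin(a)]); ey=np.array([-ex[1],ex[0]])
s,c=cap('scene'); print(s['tcp_pos'],s['eef_rot']); W=cloud(c)
im=cv2.resize(c['image'][110:210,270:410,::-1],None,fx=5,fy=5,interpolation=2); cv2.imwrite('pics/hold1.png',im)
s,c=cap('wrist'); print({k:v for k,v in c.items() if k not in('image','range_z')}); cv2.imwrite('pics/w1.png',c['image'][:,:,::-1])
```

```text
[0.58035008 0.1710169  0.12209667] [-179.95613316   -0.19204385 -161.1350261 ]
{'fx': 297.3186396354542, 'fy': 297.3186396354542, 'cx': 255.16779977811242, 'cy': 192.69377072351028, 'T_tool_cam': array([[-3.63899580e-04, -9.62032252e-01, -2.72935548e-01,
         7.36226579e-02],
       [ 9.99999118e-01, -1.45089495e-06, -1.32816503e-03,
        -3.87637499e-04],
       [ 1.27734160e-03, -2.72935790e-01,  9.62031404e-01,
        -1.36436885e-01],
       [ 0.00000000e+00,  0.00000000e+00,  0.00000000e+00,
         1.00000000e+00]])}
```

View pics/hold1.png

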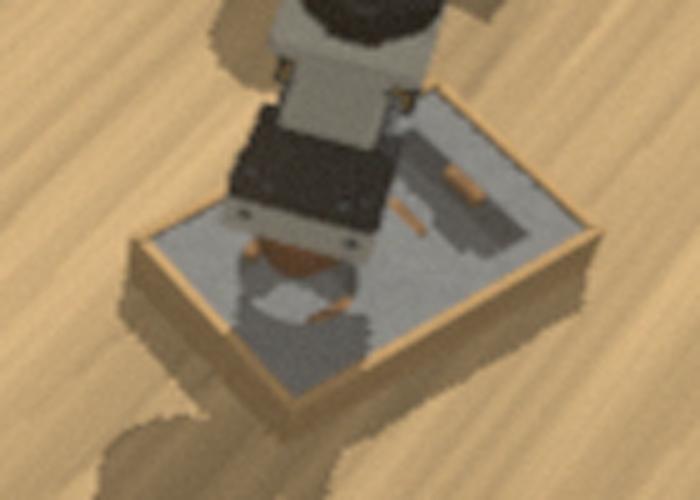

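View pics/w1.png

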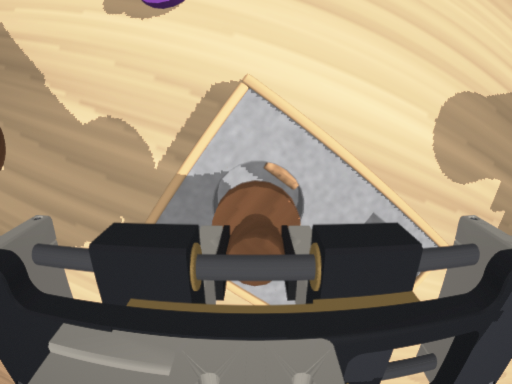

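The scene crop (270,240) shows the stamp in the gripper above the round cutout. In the wrist view the foot is at (257,210), over the cutout near (258,190). I'll measure this with the wrist depth.

```bash
cat >> h.py <<'E'
from scipy.spatial.transform import Rotation as Ro
from scipy.optimize import least_squares
def wcloud(s,c):
    v,u=np.mgrid[0:384,0:512]; du=u-c['cx'];dv=v-c['cy']; rr=np.hypot(du,dv)+1e-9; th=rr/c['fx']; z=c['range_z']; k=np.tan(th)*z/rr
    P=np.stack([du*k,dv*k,z],-1); T=c['T_tool_cam']; P=P@T[:3,:3].T+T[:3,3]
    W=P@Ro.from_euler('xyz',s['eef_rot'],degrees=True).as_matrix().T+s['tcp_pos']; W[z==0]=np.nan; return W
def circ(p,r=None):
    f=lambda q:np.hypot(p[:,0]-q[0],p[:,1]-q[1])-(q[2] if r is None else r)
    return least_squares(f,[*p.mean(0)[:2],.03],loss='soft_l1',f_scale=.001).x
E
python3 - <<'E'
from h import *
c0=np.array([.5985,.2243]); a=np.radians(-17.65); ex=np.array([np.cos(a),np.sin(a)]); ey=np.array([-ex[1],ex[0]])
s,c=load('wrist'); W=wcloud(s,c)
Z=W[...,2]; reg=np.zeros(Z.shape,bool); reg[100:222,150:400]=1
# foot: z 0.05..0.11 
m=reg&(Z>.05)&(Z<.115); p=W[m]; print('z',np.percentile(p[:,2],[2,20,50,80,98]).round(3))
top=m&(abs(Z-np.percentile(p[:,2],80))<.004)
E_=cv2.morphologyEx(m.astype(np.uint8),cv2.MORPH_GRADIENT,np.ones((3,3)))*m
e=W[(E_>0)&(np.mgrid[0:384,0:512][0]<212)]; e=e[e[:,2]>np.median(e[:,2])-.006]; print('foot rim',len(e),circ(e,.028).round(4),circ(e).round(4),np.median(e[:,2]))
ins=reg&(abs(Z-.036)<.004); h=cv2.dilate(((Z<.028)&reg).astype(np.uint8),np.ones((3,3)))*ins
q=W[...,:2]-c0; Y=q@ey*1000;X=q@ex*1000
h=(h>0)&(abs(X)<45)&(Y<-10)&(Y>-95); e=W[h]; print('hole rim',len(e),circ(e,.036).round(4),circ(e).round(4))
E
```

```text
z [0.076 0.089 0.09  0.091 0.109]
foot rim 202 [0.5797 0.1708 0.03  ] [0.5792 0.1707 0.0275] 0.079732825386744
hole rim 160 [0.5841 0.1704 0.03  ] [0.5802 0.1685 0.0325]
```

Request:
apply_moves(
  targets=[
    {"dp": [0.0015, 0.0003, -0.012], "yaw": 0},
    {"dp": [0.0015, 0.0003, -0.026], "yaw": 0},
    {"dp": [0.0015, 0.0003, -0.034], "yaw": 0},
    {"dp": [0.0015, 0.0003, -0.038], "yaw": 0},
    {"dp": [0.0015, 0.0003, -0.038], "yaw": 0},
  ],
)

```text
time_s: 5.12
tcp_pos: [0.5826, 0.172, 0.0846]
eef_rot: [-180.0, -0.1, -161.1]
contact_force: [-0.2, 0.8, -0.3]
gripper_width: 0.0295
gripper_force: 40.0
```

Request:
apply_moves(
  targets=[
    {"dp": [0, 0, -0.002], "yaw": 0},
    {"dp": [0, 0, -0.004], "yaw": 0},
    {"dp": [0, 0, -0.006], "yaw": 0},
    {"dp": [0, 0, -0.008], "yaw": 0},
    {"dp": [0, 0, -0.009], "yaw": 0},
    {"dp": [0, 0, -0.009], "yaw": 0},
  ],
)

```text
time_s: 5.62
tcp_pos: [0.5839, 0.1732, 0.0778]
eef_rot: [180.0, 0.1, -161.1]
contact_force: [-1.7, 0.8, 2.9]
gripper_width: 0.0294
gripper_force: 40.0
```

Request:
apply_moves(
  targets=[
    {"dp": [-0.0015, -0.001, -0.002], "yaw": 0},
    {"dp": [-0.0015, -0.001, -0.004], "yaw": 0},
    {"dp": [-0.0015, -0.001, -0.006], "yaw": 0},
    {"dp": [-0.0015, -0.001, -0.007], "yaw": 0},
    {"dp": [-0.0015, -0.001, -0.007], "yaw": 0},
  ],
)

```text
time_s: 6.03
tcp_pos: [0.583, 0.1725, 0.0713]
eef_rot: [180.0, 0.2, -161.1]
contact_force: [-1.3, 0.6, 6.1]
gripper_width: 0.0292
gripper_force: 40.0
```

Request:
apply_moves(
  targets=[
    {"dp": [0, 0, -0.001], "yaw": 0},
    {"dp": [0, 0, -0.002], "yaw": 0},
    {"dp": [0, 0, -0.003], "yaw": 0},
    {"dp": [0, 0, -0.003], "yaw": 0},
  ],
)

```text
time_s: 6.37
tcp_pos: [0.5835, 0.173, 0.071]
eef_rot: [180.0, 0.3, -161.0]
contact_force: [-8.2, 1.2, 28.2]
gripper_width: 0.029
gripper_force: 40.0
```

Request:
apply_moves(
  targets=[
    {"dp": [-0.001, 0, 0.001], "yaw": 0},
    {"dp": [-0.001, 0, 0.002], "yaw": 0},
    {"dp": [-0.001, 0, 0.002], "yaw": 0},
  ],
)

```text
time_s: 6.62
tcp_pos: [0.5829, 0.1728, 0.0711]
eef_rot: [180.0, 0.3, -161.0]
contact_force: [-0.2, 1.4, 11.9]
gripper_width: 0.0291
gripper_force: 40.0
```

Request:
apply_moves(
  targets=[
    {"dp": [0, 0, 0], "yaw": 0},
    {"dp": [0, 0, 0], "yaw": 0},
    {"dp": [0, 0, 0], "yaw": 0},
    {"dp": [0, 0, 0], "yaw": 0},
    {"dp": [0, 0, 0], "yaw": 0},
    {"dp": [0, 0, 0], "yaw": 0},
    {"dp": [0, 0, 0.02], "yaw": 0},
    {"dp": [0, 0, 0.05], "yaw": 0},
    {"dp": [0, 0, 0.09], "yaw": 0},
    {"dp": [0, 0, 0.12], "yaw": 0},
    {"dp": [0, 0, 0.13], "yaw": 0},
    {"dp": [0, 0, 0.13], "yaw": 0},
  ],
  grip=-1,
)

```text
time_s: 7.62
tcp_pos: [0.5821, 0.1725, 0.2022]
eef_rot: [179.9, 0.3, -161.1]
contact_force: [0.9, -0.4, 0.2]
gripper_width: 0.0874
gripper_force: 0.0
```

Run:
```python
from h import *
print(get_state()['tcp_pos'])
for n in('scene','top','wrist'):
    s,c=cap(n); W=wcloud(s,c) if n=='wrist' else cloud(c)
    d=np.hypot(W[...,0]-.5818,W[...,1]-.172); 
    for lo,hi in((.073,.086),(.032,.05)):
        m=(d<.027)&(W[...,2]>lo)&(W[...,2]<hi); p=W[m]
        if m.sum()>10:
            A=np.c_[p[:,:2]-p[:,:2].mean(0),np.ones(len(p))]; k=np.linalg.lstsq(A,p[:,2],rcond=None)[0]
            print(n,lo,m.sum(),'z',np.median(p[:,2]).round(4),'tilt',np.degrees(k[:2]).round(1),p.mean(0).round(4))
    b=W[(abs(W[...,0]-.51)<.06)&(abs(W[...,1]+.275)<.06)&(W[...,2]>.067)&(W[...,2]<.08)]
    if n!='wrist' and len(b)>50: print('bar',cv2.minAreaRect((b[:,:2]*1000).astype(np.float32)))
```

```text
[0.58209008 0.1724696  0.20221654]
scene 0.073 71 z 0.0786 tilt [-2.   4.6] [0.5832 0.1685 0.0783]
scene 0.032 145 z 0.0371 tilt [0.4 0.3] [0.5847 0.1651 0.0376]
bar ((513.366943359375, -275.568603515625), (69.38167572021484, 23.48983383178711), 38.9677619934082)
top 0.073 147 z 0.0786 tilt [1.6 2.9] [0.5805 0.1701 0.0785]
top 0.032 244 z 0.0369 tilt [0.1 0.4] [0.5762 0.1666 0.037 ]
bar ((512.1288452148438, -274.7188720703125), (69.3912353515625, 23.745115280151367), 38.61017608642578)
wrist 0.073 828 z 0.08 tilt [2.7 1. ] [0.5797 0.1715 0.0798]
wrist 0.032 1139 z 0.0383 tilt [-0.2  0.4] [0.575  0.1695 0.0383]
```

Request:
apply_moves(
  targets=[
    {"dp": [-0.004, -0.025, 0], "yaw": 0},
    {"dp": [-0.01, -0.062, 0], "yaw": 2},
    {"dp": [-0.016, -0.1, 0], "yaw": 4},
    {"dp": [-0.022, -0.138, 0], "yaw": 6},
    {"dp": [-0.028, -0.176, 0], "yaw": 8},
    {"dp": [-0.034, -0.214, 0], "yaw": 10},
    {"dp": [-0.04, -0.252, 0], "yaw": 12},
    {"dp": [-0.046, -0.29, 0], "yaw": 14},
    {"dp": [-0.052, -0.328, 0], "yaw": 16},
    {"dp": [-0.058, -0.366, 0], "yaw": 18},
    {"dp": [-0.064, -0.404, -0.01], "yaw": 19},
    {"dp": [-0.068, -0.435, -0.03], "yaw": 19},
    {"dp": [-0.0695, -0.447, -0.06], "yaw": 19},
    {"dp": [-0.0695, -0.447, -0.08], "yaw": 19},
    {"dp": [-0.0695, -0.447, -0.08], "yaw": 19},
    {"dp": [-0.0695, -0.447, -0.08], "yaw": 19},
  ],
)

```text
time_s: 9.1
tcp_pos: [0.5096, -0.2753, 0.1165]
eef_rot: [179.8, -0.2, -142.1]
contact_force: [0.8, 0.5, 1.2]
gripper_width: 0.0876
gripper_force: 0.0
```

Run:
```python
from h import *
s,c=cap('wrist'); print(s['tcp_pos'],s['eef_rot']); W=wcloud(s,c)
b=W[(abs(W[...,0]-.512)<.06)&(abs(W[...,1]+.275)<.06)&(W[...,2]>.067)&(W[...,2]<.08)]
print(len(b),cv2.minAreaRect((b[:,:2]*1000).astype(np.float32)),np.median(b[:,2])); cv2.imwrite('pics/w2.png',c['image'][:,:,::-1])
```

```text
[ 0.5095577  -0.27525767  0.11647824] [ 179.78325908   -0.20280649 -142.13331048]
2818 ((505.56463623046875, -278.8751220703125), (55.33681106567383, 24.07988929748535), 37.6709098815918) 0.07189787201088133
```

View pics/w2.png

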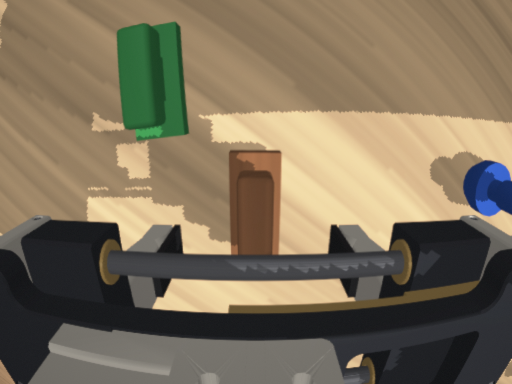

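The brown bar at (255,205) is centred between the open fingers and aligned with them. The green one at (155,80) is clear.

Request:
apply_moves(
  targets=[
    {"dp": [0.002, 0.0005, -0.02], "yaw": 0},
    {"dp": [0.002, 0.0005, -0.045], "yaw": 0},
    {"dp": [0.002, 0.0005, -0.0535], "yaw": 0},
    {"dp": [0.002, 0.0005, -0.0535], "yaw": 0},
    {"dp": [0.002, 0.0005, -0.0535], "yaw": 0},
  ],
)

```text
time_s: 9.57
tcp_pos: [0.5137, -0.2746, 0.0661]
eef_rot: [-180.0, -0.0, -142.0]
contact_force: [-0.4, -0.9, 0.8]
gripper_width: 0.0877
gripper_force: 0.0
```

Request:
apply_moves(
  targets=[
    {"dp": [0, 0, 0], "yaw": 0},
    {"dp": [0, 0, 0], "yaw": 0},
    {"dp": [0, 0, 0], "yaw": 0},
    {"dp": [0, 0, 0], "yaw": 0},
    {"dp": [0, 0, 0], "yaw": 0},
    {"dp": [0, 0, 0], "yaw": 0},
    {"dp": [0, 0, 0], "yaw": 0},
    {"dp": [0, 0, 0], "yaw": 0},
    {"dp": [0, 0, 0], "yaw": 0},
    {"dp": [0, 0, 0], "yaw": 0},
    {"dp": [0, 0, 0], "yaw": 0},
    {"dp": [0, 0, 0], "yaw": 0},
    {"dp": [0, 0, 0], "yaw": 0},
    {"dp": [0, 0, 0], "yaw": 0},
  ],
  grip=1,
  squeeze=50,
)

```text
time_s: 10.73
tcp_pos: [0.513, -0.2748, 0.0649]
eef_rot: [180.0, -0.0, -142.1]
contact_force: [0.2, 0.3, -0.8]
gripper_width: 0.0236
gripper_force: 50.0
```

Request:
apply_moves(
  targets=[
    {"dp": [0, 0, 0.015], "yaw": 0},
    {"dp": [0, 0, 0.04], "yaw": 0},
    {"dp": [0, 0, 0.07], "yaw": 0},
    {"dp": [0, 0, 0.08], "yaw": 0},
    {"dp": [0, 0, 0.08], "yaw": 0},
    {"dp": [0, 0, 0.08], "yaw": 0},
  ],
)

```text
time_s: 11.23
tcp_pos: [0.5131, -0.2747, 0.1452]
eef_rot: [-180.0, 0.1, -142.1]
contact_force: [-0.1, 0.2, -2.0]
gripper_width: 0.0238
gripper_force: 50.0
```

Request:
apply_moves(
  targets=[
    {"dp": [0.004, 0.02, 0.02], "yaw": -2},
    {"dp": [0.01, 0.055, 0.03], "yaw": -5},
    {"dp": [0.017, 0.092, 0.03], "yaw": -9},
    {"dp": [0.024, 0.13, 0.03], "yaw": -13},
    {"dp": [0.031, 0.168, 0.03], "yaw": -17},
    {"dp": [0.038, 0.206, 0.03], "yaw": -21},
    {"dp": [0.045, 0.244, 0.03], "yaw": -25},
    {"dp": [0.052, 0.282, 0.03], "yaw": -29},
    {"dp": [0.059, 0.32, 0.03], "yaw": -33},
    {"dp": [0.066, 0.358, 0.03], "yaw": -37},
    {"dp": [0.073, 0.396, 0.03], "yaw": -41},
    {"dp": [0.08, 0.434, 0.03], "yaw": -45},
    {"dp": [0.087, 0.472, 0.03], "yaw": -49},
    {"dp": [0.094, 0.508, 0.03], "yaw": -53},
    {"dp": [0.1, 0.538, 0.02], "yaw": -55.5},
    {"dp": [0.102, 0.5515, 0], "yaw": -55.5},
    {"dp": [0.102, 0.5515, -0.02], "yaw": -55.5},
    {"dp": [0.102, 0.5515, -0.02], "yaw": -55.5},
    {"dp": [0.102, 0.5515, -0.02], "yaw": -55.5},
  ],
)

```text
time_s: 12.82
tcp_pos: [0.6136, 0.2757, 0.1222]
eef_rot: [-179.7, -0.2, 162.4]
contact_force: [-0.6, -0.4, -0.2]
gripper_width: 0.0237
gripper_force: 50.0
```

Run:
```python
from h import *
c0=np.array([.5985,.2243]); a=np.radians(-17.65); ex=np.array([np.cos(a),np.sin(a)]); ey=np.array([-ex[1],ex[0]])
s,c=cap('wrist'); print(s['tcp_pos'],s['eef_rot']); W=wcloud(s,c); cv2.imwrite('pics/w3.png',c['image'][:,:,::-1])
Z=W[...,2]; q=W[...,:2]-c0; X=q@ex*1000;Y=q@ey*1000
t=s['tcp_pos'][:2]-c0; print('tcp in case',t@ex,t@ey)
m=(abs(Z-(s['tcp_pos'][2]-.0649+.03))<.004)&(abs(X)<60)&(Y>20)&(Y<90); print('foot top',m.sum(),np.percentile(X[m],[1,99]),np.percentile(Y[m],[1,99]),np.median(Z[m]))
low=(Z<.025)&(abs(X)<70)&(Y>15)&(Y<100); print('hole',np.percentile(X[low],[1,99]),np.percentile(Y[low],[1,99]),low.sum())
```

```text
[0.61362583 0.27570514 0.12221335] [-179.72426152   -0.18554076  162.40580154]
tcp in case -0.0011723198772612164 0.053571492112144355
foot top 2462 [-46.79852506  -5.06362186] [33.39549609 72.8750115 ] 0.087634828576706
hole [-50.83249794 -14.02817422] [27.49694801 83.47698836] 1275
```

View pics/w3.png

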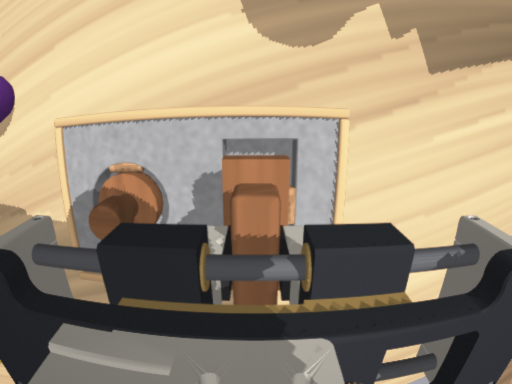

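The bar foot (257,195) sits over the rectangular cutout, which has its far edge at row 140 and spans columns 222–297. It needs to move about 2 mm in +x and +y. The round stamp at (130,205) is seated.

Request:
apply_moves(
  targets=[
    {"dp": [0.0015, 0.001, -0.012], "yaw": 0},
    {"dp": [0.0015, 0.001, -0.024], "yaw": 0},
    {"dp": [0.0015, 0.001, -0.032], "yaw": 0},
    {"dp": [0.0015, 0.001, -0.034], "yaw": 0},
    {"dp": [0.0015, 0.001, -0.034], "yaw": 0},
  ],
)

```text
time_s: 13.28
tcp_pos: [0.6161, 0.277, 0.09]
eef_rot: [-179.9, -0.1, 162.4]
contact_force: [0.1, -0.5, -1.6]
gripper_width: 0.0236
gripper_force: 50.0
```

Request:
apply_moves(
  targets=[
    {"dp": [0, 0, -0.002], "yaw": 0},
    {"dp": [0, 0, -0.004], "yaw": 0},
    {"dp": [0, 0, -0.006], "yaw": 0},
    {"dp": [0, 0, -0.008], "yaw": 0},
    {"dp": [0, 0, -0.009], "yaw": 0},
    {"dp": [0, 0, -0.009], "yaw": 0},
  ],
)

```text
time_s: 13.78
tcp_pos: [0.6174, 0.2778, 0.084]
eef_rot: [179.9, 0.1, 162.4]
contact_force: [-1.6, -1.4, 8.2]
gripper_width: 0.0236
gripper_force: 50.0
```

Request:
apply_moves(
  targets=[
    {"dp": [-0.0015, -0.0005, -0.002], "yaw": 0},
    {"dp": [-0.0015, -0.0005, -0.004], "yaw": 0},
    {"dp": [-0.0015, -0.0005, -0.006], "yaw": 0},
    {"dp": [-0.0015, -0.0005, -0.008], "yaw": 0},
    {"dp": [-0.0015, -0.0005, -0.009], "yaw": 0},
    {"dp": [-0.0015, -0.0005, -0.009], "yaw": 0},
  ],
)

```text
time_s: 14.28
tcp_pos: [0.6164, 0.2777, 0.0746]
eef_rot: [179.9, 0.1, 162.4]
contact_force: [1.7, -0.4, 4.1]
gripper_width: 0.0235
gripper_force: 50.0
```

Request:
apply_moves(
  targets=[
    {"dp": [0, 0, -0.001], "yaw": 0},
    {"dp": [0, 0, -0.002], "yaw": 0},
    {"dp": [0, 0, -0.003], "yaw": 0},
    {"dp": [0, 0, -0.004], "yaw": 0},
    {"dp": [0, 0, -0.004], "yaw": 0},
  ],
)

```text
time_s: 14.7
tcp_pos: [0.6165, 0.2779, 0.0728]
eef_rot: [179.8, 0.2, 162.5]
contact_force: [-4.4, -1.8, 20.6]
gripper_width: 0.0238
gripper_force: 50.0
```

Request:
apply_moves(
  targets=[
    {"dp": [0, 0, -0.001], "yaw": 0},
    {"dp": [0, 0, -0.001], "yaw": 0},
    {"dp": [0, 0, 0.001], "yaw": 0},
    {"dp": [0, 0, 0.002], "yaw": 0},
    {"dp": [0, 0, 0.002], "yaw": 0},
  ],
)

```text
time_s: 15.12
tcp_pos: [0.6165, 0.2779, 0.0728]
eef_rot: [179.9, 0.1, 162.4]
contact_force: [0.1, -1.0, 10.6]
gripper_width: 0.0239
gripper_force: 50.0
```

Request:
apply_moves(
  targets=[
    {"dp": [0, 0, 0], "yaw": 0},
    {"dp": [0, 0, 0], "yaw": 0},
    {"dp": [0, 0, 0], "yaw": 0},
    {"dp": [0, 0, 0], "yaw": 0},
    {"dp": [0, 0, 0], "yaw": 0},
    {"dp": [0, 0, 0], "yaw": 0},
    {"dp": [0, 0, 0.02], "yaw": 0},
    {"dp": [0, 0, 0.05], "yaw": 0},
    {"dp": [0, 0, 0.09], "yaw": 0},
    {"dp": [0, 0, 0.12], "yaw": 0},
    {"dp": [-0.03, -0.02, 0.13], "yaw": 0},
    {"dp": [-0.06, -0.05, 0.13], "yaw": 0},
    {"dp": [-0.09, -0.08, 0.13], "yaw": 0},
    {"dp": [-0.12, -0.11, 0.13], "yaw": 0},
    {"dp": [-0.14, -0.14, 0.13], "yaw": 0},
    {"dp": [-0.14, -0.17, 0.13], "yaw": 0},
    {"dp": [-0.14, -0.17, 0.13], "yaw": 0},
    {"dp": [-0.14, -0.17, 0.13], "yaw": 0},
  ],
  grip=-1,
)

```text
time_s: 16.62
tcp_pos: [0.4748, 0.1061, 0.2017]
eef_rot: [179.9, 0.0, 162.3]
contact_force: [0.0, -0.3, 0.1]
gripper_width: 0.0877
gripper_force: 0.0
```

Run:
```python
from h import *
for n in('scene','top'):
    s,c=cap(n); W=cloud(c)
    for nm,x,y,R in(('r',.5818,.172,.028),('b',.6152,.2767,.045)):
      d=np.hypot(W[...,0]-x,W[...,1]-y)
      for lo,hi in((.073,.09),(.0365,.05)):
        p=W[(d<R)&(W[...,2]>lo)&(W[...,2]<hi)]
        if len(p)>10:
            A=np.c_[p[:,:2]-p[:,:2].mean(0),np.ones(len(p))]; k=np.linalg.lstsq(A,p[:,2],rcond=None)[0]
            print(n,nm,lo,len(p),'z',np.median(p[:,2]).round(4),'slope deg',np.degrees(k[:2]).round(1),cv2.minAreaRect((p[:,:2]*1000).astype(np.float32)))
    im=c['image'][:,:,::-1]
    cv2.imwrite(f'pics/end_{n}.png',cv2.resize(im[95:205,55:195] if n=='top' else im[110:210,270:410],None,fx=5,fy=5,interpolation=2))
```

```text
scene r 0.073 69 z 0.0785 slope deg [-3.   6.4] ((582.9232177734375, 169.59263610839844), (25.154020309448242, 25.76723861694336), 67.2355728149414)
scene r 0.0365 96 z 0.0381 slope deg [ 0.7 -1. ] ((583.5173950195312, 169.471923828125), (51.27206039428711, 44.879150390625), 22.98122787475586)
scene b 0.073 158 z 0.0782 slope deg [0.7 4.2] ((617.03759765625, 275.86529541015625), (25.64997100830078, 71.34187316894531), 72.71574401855469)
scene b 0.0365 122 z 0.038 slope deg [0.3 1.5] ((616.6893920898438, 262.0225830078125), (87.22064208984375, 57.35506057739258), 1.6083778142929077)
top r 0.073 150 z 0.0786 slope deg [1.3 1.2] ((580.4288940429688, 170.24392700195312), (28.03028106689453, 27.226341247558594), 1.6611442565917969)
top r 0.0365 137 z 0.0378 slope deg [-0.1  0.4] ((584.6271362304688, 168.27415466308594), (51.366947174072266, 44.63317108154297), 59.406150817871094)
top b 0.073 131 z 0.0785 slope deg [-1.5  5. ] ((636.7775268554688, 269.2601318359375), (24.231719970703125, 25.310754776000977), 73.44329071044922)
top b 0.0365 88 z 0.0375 slope deg [-0.6  0.8] ((641.05078125, 266.93548583984375), (79.67048645019531, 33.27774429321289), 63.05287551879883)
```

View pics/end_scene.png

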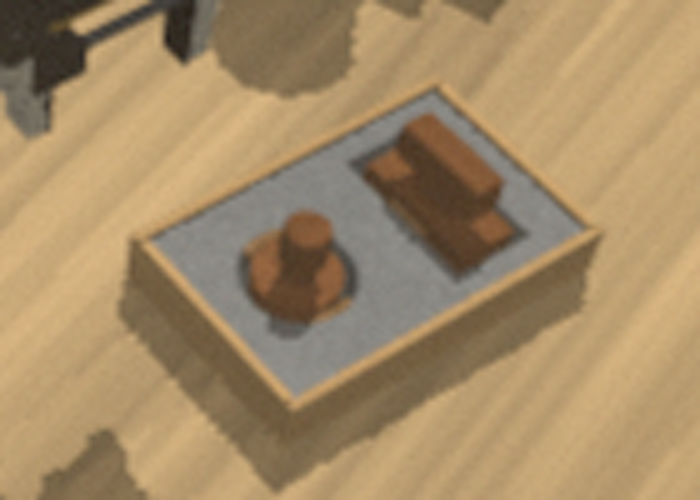

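Both stamps are in their cutouts, round at (300,265) and bar at (440,195). One quick robust check of the bar's tilt.

Run:
```python
from h import *
a=np.radians(-17.65); ex=np.array([np.cos(a),np.sin(a)]); ey=np.array([-ex[1],ex[0]])
for n in('scene','top'):
  W=cloud(load(n)[1])
  for nm,c0,hx,hy in(('b',[.616,.2767],31,8),('r',[.5815,.171],8,8)):
    q=(W[...,:2]-c0)*1000; X=q@ex; Y=q@ey
    m=(abs(X)<hx)&(abs(Y)<hy)&(W[...,2]>.07)&(W[...,2]<.09); A=np.c_[X[m],Y[m],np.ones(m.sum())]; z=W[m][:,2]*1000
    k=least_squares(lambda k:A@k-z,[0,0,78],loss='soft_l1').x
    print(n,nm,m.sum(),'tilt x,y deg',np.degrees(k[:2]).round(2),'z',k[2].round(2))
```

```text
scene b 86 tilt x,y deg [-0.48  0.94] z 78.78
scene r 24 tilt x,y deg [-1.67 -0.27] z 79.24
top b 78 tilt x,y deg [-3.87  4.42] z 80.44
top r 54 tilt x,y deg [ 1.44 -3.14] z 79.14
```

```bash
python3 -c "
from h import *
print(r.close_job())"
```

```text
the job is handed in; nothing more can be done
None
```

I pressed the small round stamp into the round cutout, then the bar stamp into the rectangular one. Both measured upright and on the floor of their cutouts, though the bar's tilt was clear in only one of the two camera views. I let go of each and handed the job in at about 17 s; no verdict came back.

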